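# Find the full sugar tin by its weight

### The arm

A 7-joint arm with a two-finger parallel gripper is mounted at the origin on a cart in front of the work surface, level with it; the furniture and walls round the work are solid. World frame = base frame: x ahead of the robot, y to its left, z up, the work surface at z = 0. Lengths are in m, angles in rad, forces in N, time in s.
With the tool pointing down it reaches from about 0.35 to 0.775 m from the base axis. Payload 3.1 kg.
Tool frame: the origin (TCP) lies between the finger pads; the fingertips stand 14 mm ahead of it and the grasp point (between the pads) lies 5 mm behind it; z points along the fingers, y is the direction in which the jaws open and shut (so a half turn about z gives the same grasp; the last joint's range is limited). The gripper opens to 85 mm and grips with 20 to 120 N. Pads are 22 mm wide; open, the fingers measure 114 mm over their backs; the gripper's body (76 mm by 85 mm) begins 54 mm behind the grasp point. The pads swing forward as they close: fully open they stand 13 mm farther back than shut.
Start: joints at [-1.252, 0.311, 0.014, 1.512, -0.004, 1.319, -0.027], TCP at [0.194, 0.515, 0.245] pointing down, gripper open.
Joint ranges: [-2.7, 2.7], [-0.3, 1.91], [-1.27, 1.3], [0.12, 2.57], [-1.44, 4.58], [0.2, 2.03], [-3.05, 3.05]. Speed limits (rad/s): [2.79, 2.79, 3.14, 3.14, 3.14, 3.14, 3.14].

### API

Orientations are given as a unit quaternion [w, x, y, z].
In Python, from cell import sensors, cams, order gives the robot as it stands. The module is installed in compiled form; this text tells all that it offers.
- The arm moves only by the shell command python3 -m crank 'ROWS' [FORCE]. ROWS is JSON, a list of rows, each a list of 5 numbers: the shift along the tool's x, y, z in m, then the turn about the tool's z in degrees, then the closure, from -1 (fully open) to 1 (shut). In form: [[x, y, z, twist, claw], ...]. A call has 1 to 5 rows; each row is the pose to reach, as a shift and turn from the pose measured when the call began, along the tool's axes at that moment; what a row does not reach only later rows make up. A row lasts 1/8 s, in which the tool goes at most 62.5 mm and 10.7 degrees, less where a joint would pass 70% of its speed; a pose out of reach is approached as far as the arm can. A call with a gripper value outside its range is refused whole. The fingers move at their own pace and stop on an object; FORCE is the grip in N (left out, the last holds). Time passes only in rows, so rows that repeat a pose let the fingers close. It gives the time, the measured TCP pose, the force and the opening at its end, in the units of the state.
- sensors.get_state(): the state, without advancing time (a new reading comes with each control period).
- cams.get_image(name): name is "scene" or "top"; returns the picture (384x512x3 uint8, red, green, blue); there is no depth.
- cams.camera_model(name): a dict with "intrinsics" (3x3 intrinsics, pixels), "R" (3x3) and "t" (3): a world point X has camera coordinates R X + t. Camera axes: x right, y down, z forward; pixel columns grow to the right and rows downward; lengths in m; the calibration is good to about 2 mm. A picture is of the moment at which its call begins. camera_model takes no time and is no camera call.
- order.sign_off(): hands the job in, once; it reports no verdict.
The state is a dict: "t": time; "joint_pos": joint angles; "qvel": joint speeds; "joint_torque": joint torques, N m; "tcp_pos": TCP position; "orientation": TCP orientation; "force": force on the tool from outside, world axes, zero at the start; "wrist_torque": the same for the moment, N m; "opening": finger opening in m.
Only numpy, scipy, OpenCV 4.12 (cv2) and the standard library are available. Lean on these libraries where they do the work, as an engineer would, in place of code of your own. Each camera call takes 0.05 s, during which the arm holds its last target. There are 200 camera calls.

### The job

The three closed tins on the worktop look alike, but one is full of sugar, one is part used and one is almost empty, so heft them to find out which is which. Stack the lightest squarely on the middle-weight one, which stays standing upright on the worktop, with its foot fully down inside the raised rim of the lid, and let go of them; then take the heaviest and finish while still holding it up for me, upright and still, at least 10 cm clear of the open worktop and touching nothing else, so that I can refill the sugar pot from it. Keep the tins upright and leave everything else standing where it is.

Things in the scene. Friction and masses are not known exactly. Their poses are not given: they have to be found in the camera images.
- tin_a_mid (a point): centre of one of three look-alike closed tins, 37 mm above its underside (axes: x along the length, y across, z up). Rectangular, 92 x 60 mm, 74 mm high, cream enamel, steel lid (does not come off), plain upright sides to grip across the 60 mm. Starts upright on the worktop, turned up to 0.6 rad. Weight with its unseen contents 120 to 550 g, the three at least 110 g apart; which is heaviest changes each time.
- tin_b_mid (a point): centre of one of three look-alike closed tins, 37 mm above its underside (axes: x along the length, y across, z up). Rectangular, 92 x 60 mm, 74 mm high, cream enamel, steel lid (does not come off), plain upright sides to grip across the 60 mm. Starts upright on the worktop, turned up to 0.6 rad. Weight with its unseen contents 120 to 550 g, the three at least 110 g apart; which is heaviest changes each time.
- tin_c_mid (a point): centre of one of three look-alike closed tins, 37 mm above its underside (axes: x along the length, y across, z up). Rectangular, 92 x 60 mm, 74 mm high, cream enamel, steel lid (does not come off), plain upright sides to grip across the 60 mm. Starts upright on the worktop, turned up to 0.6 rad. Weight with its unseen contents 120 to 550 g, the three at least 110 g apart; which is heaviest changes each time.
- tin_a: same tin as tin_a_mid; origin at the centre of its underside. Lid: flat panel 70 mm above the underside, edged by a rolled rim of round wire 4 mm high, clear opening 83 x 51 mm. Foot: stepped in, 78 x 46 mm, 6 mm high (lowest 1.5 mm: 74 x 42 mm); it drops into another tin's rim with 2.6 mm play a side, either way round, and then sits 70 mm above that tin's underside.
- tin_b: same tin as tin_b_mid; origin at the centre of its underside. Lid: flat panel 70 mm above the underside, edged by a rolled rim of round wire 4 mm high, clear opening 83 x 51 mm. Foot: stepped in, 78 x 46 mm, 6 mm high (lowest 1.5 mm: 74 x 42 mm); it drops into another tin's rim with 2.6 mm play a side, either way round, and then sits 70 mm above that tin's underside.
- tin_c: same tin as tin_c_mid; origin at the centre of its underside. Lid: flat panel 70 mm above the underside, edged by a rolled rim of round wire 4 mm high, clear opening 83 x 51 mm. Foot: stepped in, 78 x 46 mm, 6 mm high (lowest 1.5 mm: 74 x 42 mm); it drops into another tin's rim with 2.6 mm play a side, either way round, and then sits 70 mm above that tin's underside.
- sugar_pot: white glazed lidded pot with two handles, 78 x 110 x 128 mm high; it stays where it is. Origin at the centre of its underside.
- white_cup: white cup with a handle, 62 x 90 x 55 mm high; stays where it is. Origin at the centre of its underside.
- lemon: lemon, 78 x 55 x 56 mm; stays where it is. Origin at the centre of its underside.
- pepper_mill: brown wooden pepper mill, 58 mm across, 170 mm high; stays where it is. Origin at the centre of its underside.
- salt_shaker: glass salt shaker, 44 mm across, 90 mm high; stays where it is. Origin at the centre of its underside.
- teal_cup: teal cup with a handle, 59 x 83 x 52 mm high; stays where it is. Origin at the centre of its underside.
Mind the look-alikes: they are no part of the job. Leave any blue look-alike of the white_cup alone. Leave any red look-alike of the tin_c alone.

How it is judged:
On the way:
1. the lightest tin stands squarely nested on the middle-weight tin, let go (((z of tin_a in the frame of tin_b between 0.067 and 0.0717 m and x of tin_a in the frame of tin_b between -0.005 and 0.005 m and y of tin_a in the frame of tin_b between -0.005 and 0.005 m and angle between the x axis of tin_a and the x axis of tin_b, either way round below 0.12 rad and angle between each of tin_b, tin_a's own z axis and vertical below 0.05 rad and linear speed of each of tin_a, tin_b below 0.02 m/s and contact force between each of tin_a, tin_b and the arm below 0.05 N and contact force between each of tin_a, tin_b and the fingers below 0.05 N and contact force between tin_a and tin_b between 0.8 and 2 N and contact force between tin_b and worktop between 3.2 and 5.1 N) or (z of tin_a in the frame of tin_c between 0.067 and 0.0717 m and x of tin_a in the frame of tin_c between -0.005 and 0.005 m and y of tin_a in the frame of tin_c between -0.005 and 0.005 m and angle between the x axis of tin_a and the x axis of tin_c, either way round below 0.12 rad and angle between each of tin_c, tin_a's own z axis and vertical below 0.05 rad and linear speed of each of tin_a, tin_c below 0.02 m/s and contact force between each of tin_a, tin_c and the arm below 0.05 N and contact force between each of tin_a, tin_c and the fingers below 0.05 N and contact force between tin_a and tin_c between 0.8 and 2 N and contact force between tin_c and worktop between 3.2 and 5.1 N) or (z of tin_b in the frame of tin_a between 0.067 and 0.0717 m and x of tin_b in the frame of tin_a between -0.005 and 0.005 m and y of tin_b in the frame of tin_a between -0.005 and 0.005 m and angle between the x axis of tin_b and the x axis of tin_a, either way round below 0.12 rad and angle between each of tin_a, tin_b's own z axis and vertical below 0.05 rad and linear speed of each of tin_b, tin_a below 0.02 m/s and contact force between each of tin_b, tin_a and the arm below 0.05 N and contact force between each of tin_b, tin_a and the fingers below 0.05 N and contact force between tin_b and tin_a between 0.8 and 2 N and contact force between tin_a and worktop between 3.2 and 5.1 N) or (z of tin_b in the frame of tin_c between 0.067 and 0.0717 m and x of tin_b in the frame of tin_c between -0.005 and 0.005 m and y of tin_b in the frame of tin_c between -0.005 and 0.005 m and angle between the x axis of tin_b and the x axis of tin_c, either way round below 0.12 rad and angle between each of tin_c, tin_b's own z axis and vertical below 0.05 rad and linear speed of each of tin_b, tin_c below 0.02 m/s and contact force between each of tin_b, tin_c and the arm below 0.05 N and contact force between each of tin_b, tin_c and the fingers below 0.05 N and contact force between tin_b and tin_c between 0.8 and 2 N and contact force between tin_c and worktop between 3.2 and 5.1 N) or (z of tin_c in the frame of tin_a between 0.067 and 0.0717 m and x of tin_c in the frame of tin_a between -0.005 and 0.005 m and y of tin_c in the frame of tin_a between -0.005 and 0.005 m and angle between the x axis of tin_c and the x axis of tin_a, either way round below 0.12 rad and angle between each of tin_a, tin_c's own z axis and vertical below 0.05 rad and linear speed of each of tin_c, tin_a below 0.02 m/s and contact force between each of tin_c, tin_a and the arm below 0.05 N and contact force between each of tin_c, tin_a and the fingers below 0.05 N and contact force between tin_c and tin_a between 0.8 and 2 N and contact force between tin_a and worktop between 3.2 and 5.1 N) or (z of tin_c in the frame of tin_b between 0.067 and 0.0717 m and x of tin_c in the frame of tin_b between -0.005 and 0.005 m and y of tin_c in the frame of tin_b between -0.005 and 0.005 m and angle between the x axis of tin_c and the x axis of tin_b, either way round below 0.12 rad and angle between each of tin_b, tin_c's own z axis and vertical below 0.05 rad and linear speed of each of tin_c, tin_b below 0.02 m/s and contact force between each of tin_c, tin_b and the arm below 0.05 N and contact force between each of tin_c, tin_b and the fingers below 0.05 N and contact force between tin_c and tin_b between 0.8 and 2 N and contact force between tin_b and worktop between 3.2 and 5.1 N))), for 0.3 s.
At the end, for the whole second after the job is handed in: Lightest tin seated in the lid rim of the middle one (70 mm up, at most 1.7 mm high, within 5 mm and 0.12 rad), pile upright, at rest, let go; heaviest held by the fingers, upright within 0.2 rad, still, underside 80 mm or more up, x below 0.68, touching no other tin or listed thing ((((z of tin_a in the frame of tin_b between 0.067 and 0.0717 m and x of tin_a in the frame of tin_b between -0.005 and 0.005 m and y of tin_a in the frame of tin_b between -0.005 and 0.005 m and angle between the x axis of tin_a and the x axis of tin_b, either way round below 0.12 rad and angle between each of tin_b, tin_a's own z axis and vertical below 0.05 rad and linear speed of each of tin_a, tin_b below 0.02 m/s and contact force between each of tin_a, tin_b and the arm below 0.05 N and contact force between each of tin_a, tin_b and the fingers below 0.05 N and contact force between tin_a and tin_b between 0.8 and 2 N and contact force between tin_b and worktop between 3.2 and 5.1 N) and (height (world z) of tin_c above 0.08 m and world x of tin_c below 0.68 m and angle between tin_c's own z axis and vertical below 0.2 rad and linear speed of tin_c below 0.03 m/s and contact force between tin_c and the fingers above 1 N and contact force between tin_c and tin_a below 0.1 N and contact force between tin_c and tin_b below 0.1 N and contact force between tin_c and sugar_pot below 0.1 N and contact force between tin_c and white_cup below 0.1 N and contact force between tin_c and lemon below 0.1 N and contact force between tin_c and pepper_mill below 0.1 N and contact force between tin_c and salt_shaker below 0.1 N and contact force between tin_c and teal_cup below 0.1 N)) or ((z of tin_a in the frame of tin_c between 0.067 and 0.0717 m and x of tin_a in the frame of tin_c between -0.005 and 0.005 m and y of tin_a in the frame of tin_c between -0.005 and 0.005 m and angle between the x axis of tin_a and the x axis of tin_c, either way round below 0.12 rad and angle between each of tin_c, tin_a's own z axis and vertical below 0.05 rad and linear speed of each of tin_a, tin_c below 0.02 m/s and contact force between each of tin_a, tin_c and the arm below 0.05 N and contact force between each of tin_a, tin_c and the fingers below 0.05 N and contact force between tin_a and tin_c between 0.8 and 2 N and contact force between tin_c and worktop between 3.2 and 5.1 N) and (height (world z) of tin_b above 0.08 m and world x of tin_b below 0.68 m and angle between tin_b's own z axis and vertical below 0.2 rad and linear speed of tin_b below 0.03 m/s and contact force between tin_b and the fingers above 1 N and contact force between tin_b and tin_a below 0.1 N and contact force between tin_b and tin_c below 0.1 N and contact force between tin_b and sugar_pot below 0.1 N and contact force between tin_b and white_cup below 0.1 N and contact force between tin_b and lemon below 0.1 N and contact force between tin_b and pepper_mill below 0.1 N and contact force between tin_b and salt_shaker below 0.1 N and contact force between tin_b and teal_cup below 0.1 N)) or ((z of tin_b in the frame of tin_a between 0.067 and 0.0717 m and x of tin_b in the frame of tin_a between -0.005 and 0.005 m and y of tin_b in the frame of tin_a between -0.005 and 0.005 m and angle between the x axis of tin_b and the x axis of tin_a, either way round below 0.12 rad and angle between each of tin_a, tin_b's own z axis and vertical below 0.05 rad and linear speed of each of tin_b, tin_a below 0.02 m/s and contact force between each of tin_b, tin_a and the arm below 0.05 N and contact force between each of tin_b, tin_a and the fingers below 0.05 N and contact force between tin_b and tin_a between 0.8 and 2 N and contact force between tin_a and worktop between 3.2 and 5.1 N) and (height (world z) of tin_c above 0.08 m and world x of tin_c below 0.68 m and angle between tin_c's own z axis and vertical below 0.2 rad and linear speed of tin_c below 0.03 m/s and contact force between tin_c and the fingers above 1 N and contact force between tin_c and tin_b below 0.1 N and contact force between tin_c and tin_a below 0.1 N and contact force between tin_c and sugar_pot below 0.1 N and contact force between tin_c and white_cup below 0.1 N and contact force between tin_c and lemon below 0.1 N and contact force between tin_c and pepper_mill below 0.1 N and contact force between tin_c and salt_shaker below 0.1 N and contact force between tin_c and teal_cup below 0.1 N)) or ((z of tin_b in the frame of tin_c between 0.067 and 0.0717 m and x of tin_b in the frame of tin_c between -0.005 and 0.005 m and y of tin_b in the frame of tin_c between -0.005 and 0.005 m and angle between the x axis of tin_b and the x axis of tin_c, either way round below 0.12 rad and angle between each of tin_c, tin_b's own z axis and vertical below 0.05 rad and linear speed of each of tin_b, tin_c below 0.02 m/s and contact force between each of tin_b, tin_c and the arm below 0.05 N and contact force between each of tin_b, tin_c and the fingers below 0.05 N and contact force between tin_b and tin_c between 0.8 and 2 N and contact force between tin_c and worktop between 3.2 and 5.1 N) and (height (world z) of tin_a above 0.08 m and world x of tin_a below 0.68 m and angle between tin_a's own z axis and vertical below 0.2 rad and linear speed of tin_a below 0.03 m/s and contact force between tin_a and the fingers above 1 N and contact force between tin_a and tin_b below 0.1 N and contact force between tin_a and tin_c below 0.1 N and contact force between tin_a and sugar_pot below 0.1 N and contact force between tin_a and white_cup below 0.1 N and contact force between tin_a and lemon below 0.1 N and contact force between tin_a and pepper_mill below 0.1 N and contact force between tin_a and salt_shaker below 0.1 N and contact force between tin_a and teal_cup below 0.1 N)) or ((z of tin_c in the frame of tin_a between 0.067 and 0.0717 m and x of tin_c in the frame of tin_a between -0.005 and 0.005 m and y of tin_c in the frame of tin_a between -0.005 and 0.005 m and angle between the x axis of tin_c and the x axis of tin_a, either way round below 0.12 rad and angle between each of tin_a, tin_c's own z axis and vertical below 0.05 rad and linear speed of each of tin_c, tin_a below 0.02 m/s and contact force between each of tin_c, tin_a and the arm below 0.05 N and contact force between each of tin_c, tin_a and the fingers below 0.05 N and contact force between tin_c and tin_a between 0.8 and 2 N and contact force between tin_a and worktop between 3.2 and 5.1 N) and (height (world z) of tin_b above 0.08 m and world x of tin_b below 0.68 m and angle between tin_b's own z axis and vertical below 0.2 rad and linear speed of tin_b below 0.03 m/s and contact force between tin_b and the fingers above 1 N and contact force between tin_b and tin_c below 0.1 N and contact force between tin_b and tin_a below 0.1 N and contact force between tin_b and sugar_pot below 0.1 N and contact force between tin_b and white_cup below 0.1 N and contact force between tin_b and lemon below 0.1 N and contact force between tin_b and pepper_mill below 0.1 N and contact force between tin_b and salt_shaker below 0.1 N and contact force between tin_b and teal_cup below 0.1 N)) or ((z of tin_c in the frame of tin_b between 0.067 and 0.0717 m and x of tin_c in the frame of tin_b between -0.005 and 0.005 m and y of tin_c in the frame of tin_b between -0.005 and 0.005 m and angle between the x axis of tin_c and the x axis of tin_b, either way round below 0.12 rad and angle between each of tin_b, tin_c's own z axis and vertical below 0.05 rad and linear speed of each of tin_c, tin_b below 0.02 m/s and contact force between each of tin_c, tin_b and the arm below 0.05 N and contact force between each of tin_c, tin_b and the fingers below 0.05 N and contact force between tin_c and tin_b between 0.8 and 2 N and contact force between tin_b and worktop between 3.2 and 5.1 N) and (height (world z) of tin_a above 0.08 m and world x of tin_a below 0.68 m and angle between tin_a's own z axis and vertical below 0.2 rad and linear speed of tin_a below 0.03 m/s and contact force between tin_a and the fingers above 1 N and contact force between tin_a and tin_c below 0.1 N and contact force between tin_a and tin_b below 0.1 N and contact force between tin_a and sugar_pot below 0.1 N and contact force between tin_a and white_cup below 0.1 N and contact force between tin_a and lemon below 0.1 N and contact force between tin_a and pepper_mill below 0.1 N and contact force between tin_a and salt_shaker below 0.1 N and contact force between tin_a and teal_cup below 0.1 N)))); the arm keeps its last pose, push and grip.
It fails at once if one of the other things (sugar pot, cups, lemon, mill, shaker) is moved more than 20 mm (distance of any of sugar_pot, white_cup, lemon, pepper_mill, salt_shaker, teal_cup from where it was at the start of the episode above 0.02 m).
It fails at once if the pot, a cup, the mill or the shaker is tipped (angle between any of sugar_pot, white_cup, pepper_mill, salt_shaker, teal_cup's own z axis and vertical above 0.3 rad).
It fails at once if a tin is tipped over (more than about 35 degrees) (angle between any of tin_a, tin_b, tin_c's own z axis and vertical above 0.6 rad).
It also fails if it takes over 72 s, if anything falls off the work surface, if the arm or the gripper's body presses on something with over 40 N, if the wrist force passes 120 N, or if a joint passes its speed limit or range.

## Working session

There is one attempt and no reset: what is moved stays moved. The work goes in short steps, Python scripts to look and compute and a shell command to move; the robot and the scene stay as the last step left them, time stands still between calls to the robot, and variables do not carry over. Pictures are saved under pics/ and viewed, about 8 in all and at most 12, crops included, and the job is handed in when it is done.

```bash
mkdir -p pics; python3 - <<'E'
from cell import sensors, cams
import cv2,numpy as np
for n in ["scene","top"]:
    im=cams.get_image(n); cv2.imwrite(f"pics/{n}0.png",im[:,:,::-1])
    m=cams.camera_model(n); print(n,np.round(m["intrinsics"],1).tolist(),np.round(m["R"],3).tolist(),np.round(m["t"],3).tolist())
print(sensors.get_state())
E
```

```text
scene [[411.1, 0.0, 264.0], [0.0, 411.1, 187.7], [0.0, 0.0, 1.0]] [[-0.538, -0.843, 0.026], [-0.348, 0.194, -0.917], [0.768, -0.503, -0.398]] [0.251, 0.243, 0.957]
top [[386.6, 0.0, 251.8], [0.0, 386.6, 191.7], [0.0, 0.0, 1.0]] [[-0.028, -1.0, 0.003], [-0.997, 0.028, -0.077], [0.077, -0.005, -0.997]] [-0.046, 0.541, 1.438]
{'t': 0.1, 'joint_pos': array([-1.25172604,  0.31164918,  0.01398104,  1.51287483, -0.00441262,
        1.31919505, -0.027249  ]), 'qvel': array([ 2.53523665e-03, -2.02139141e-05,  3.31564695e-04, -4.66798112e-03,
        1.34574218e-03,  1.01044923e-03, -4.41108168e-04]), 'joint_torque': array([ 8.14886989e-04, -3.80856764e+01,  1.46814762e-01, -2.31243092e+01,
        1.24663138e-02,  8.15903622e-03,  1.54239177e-05]), 'tcp_pos': array([0.19390695, 0.51403015, 0.24433655]), 'orientation': array([-1.52149446e-04,  1.79390755e-01,  9.83777342e-01, -1.03667315e-03]), 'force': array([ 0.192582  , -0.11629319, -0.63416795]), 'wrist_torque': array([-0.0506928 , -0.02122808, -0.00011261]), 'opening': 0.0853119946397997}
```

View pics/top0.png

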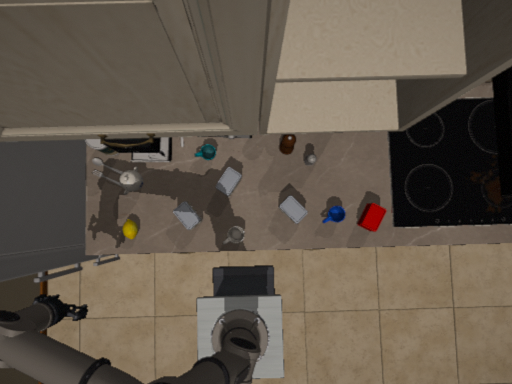

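View pics/scene0.png

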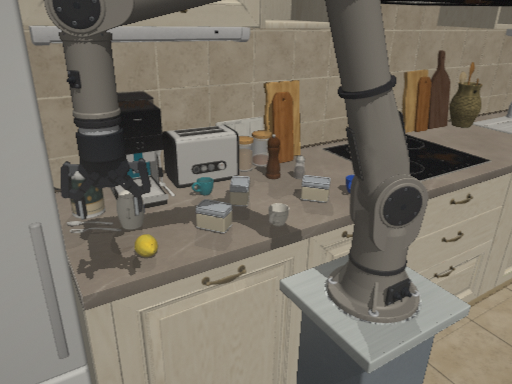

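The top view shows the tins at about (229,181), (186,216) and (293,209). The white cup is at (234,234), the pot at (130,178), the teal cup at (206,151), the mill at (288,144) and the shaker at (311,158). Next I segment the lids.

```bash
cat > h.py <<'E'
import cv2,numpy as np
from cell import sensors,cams
def ray(n,uv,z):
    m=cams.camera_model(n);R,t=np.array(m["R"]),np.array(m["t"])
    d=R.T@np.linalg.inv(m["intrinsics"])@np.array([uv[0],uv[1],1.]);c=-R.T@t
    return c+d*(z-c[2])/d[2]
def proj(n,X):
    m=cams.camera_model(n);p=np.array(m["intrinsics"])@(np.array(m["R"])@np.array(X)+m["t"]);return p[:2]/p[2]
def pose():
    s=sensors.get_state();w,x,y,z=s["orientation"]
    from scipy.spatial.transform import Rotation as Ro
    return s,Ro.from_quat([x,y,z,w]).as_matrix()
def lid(im,uv,r=20,z=.073,n="top",k=4):
    """grey-blue lid panel near uv: centre, yaw, size by plane cast of mask"""
    u0,v0=int(uv[0])-r,int(uv[1])-r
    c=cv2.resize(im[v0:v0+2*r,u0:u0+2*r],None,fx=k,fy=k,interpolation=cv2.INTER_CUBIC)
    a=c.astype(int);m=((a[:,:,2]-a[:,:,0]>5)&(a[:,:,2]>105)).astype(np.uint8)
    q,l,st,ce=cv2.connectedComponentsWithStats(m)
    i=1+np.argmax(st[1:,4]);cs,_=cv2.findContours((l==i).astype(np.uint8),0,2)
    cs=max(cs,key=cv2.contourArea)[:,0,:].astype(float)
    P=np.array([ray(n,((p[0]+.5)/k-.5+u0,(p[1]+.5)/k-.5+v0),z)[:2] for p in cs])
    (cx,cy),(w,h),an=cv2.minAreaRect((P*1000).astype(np.float32))
    if w<h: w,h,an=h,w,an+90
    an=(an+90)%180-90
    return np.round([cx/1000,cy/1000],4),round(an,1),round(w,1),round(h,1),c,m
E
python3 - <<'E'
from h import *
im=cams.get_image("top");out=[]
for n,uv in dict(A=(229,181),B=(186,216),C=(293,209)).items():
    r=lid(im,uv);print(n,*r[:4]); out.append(np.vstack([cv2.resize(r[4],(240,240)),cv2.cvtColor(cv2.resize(r[5]*255,(240,240)),cv2.COLOR_GRAY2RGB)]))
    a=r[4];print(a[80,80],a[40,80],a[80,40])
cv2.imwrite("pics/lids.png",np.hstack(out)[:,:,::-1])
for n,uv,z in [("cup",(234,234),.055),("pot",(130,178),.128),("lemon",(131,229),.05),("mill",(288,144),.17),("salt",(311,158),.09),("teal",(206,151),.05),("blue",(335,214),.05)]: print(n,ray("top",uv,z).round(3))
E
```

```text
A [0.5779 0.0148] 43.3 11.0 3.9
[128 127 132] [125 126 129] [114 112 115]
B [0.4365 0.1426] 51.8 7.4 4.5
[129 129 133] [78 78 81] [110 102  99]
C [ 0.4729 -0.1752] -2.0 9.1 3.6
[130 130 134] [117 117 121] [117 117 120]
cup [0.383 0.009 0.055]
pot [0.591 0.365 0.128]
lemon [0.412 0.386 0.05 ]
mill [ 0.688 -0.188  0.17 ]
salt [ 0.65  -0.278  0.09 ]
teal [0.694 0.106 0.05 ]
blue [ 0.446 -0.365  0.05 ]
```

View pics/lids.png

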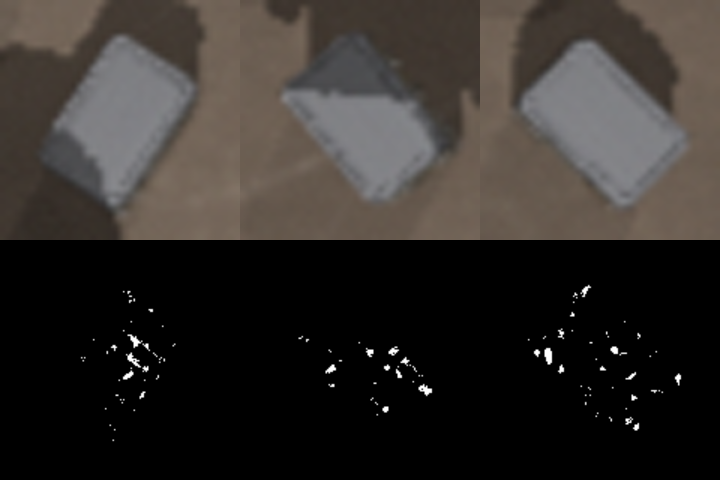

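The crops show three clean lids with a shadow edge on A and B. The lid is neutral to blue and the worktop is brown, so I'm changing the mask to b−r > −4.

```bash
sed -i 's/m=((a\[:,:,2\]-a\[:,:,0\]>5)&(a\[:,:,2\]>105))/a=cv2.GaussianBlur(c,(5,5),0).astype(int);m=((a[:,:,2]-a[:,:,0]>-3)\&(a[:,:,2]>55))/' h.py
python3 - <<'E'
from h import *
im=cams.get_image("top");out=[]
for n,uv in dict(A=(229,181),B=(186,216),C=(293,209)).items():
    r=lid(im,uv);print(n,*r[:4]); out.append(np.vstack([cv2.resize(r[4],(240,240)),cv2.cvtColor(cv2.resize(r[5]*255,(240,240)),cv2.COLOR_GRAY2RGB)]))
cv2.imwrite("pics/lids2.png",np.hstack(out)[:,:,::-1])
s,R=pose();print(R.round(3).tolist(),s["tcp_pos"])
E
```

```text
A [0.577  0.0251] -33.9 93.5 62.2
B [0.4566 0.1783] 39.0 92.5 61.0
C [ 0.469  -0.2086] 44.0 92.1 61.5
[[-0.936, 0.353, -0.0], [0.353, 0.936, -0.001], [-0.0, -0.001, -1.0]] [0.19399784 0.51421405 0.24463383]
```

View pics/lids2.png

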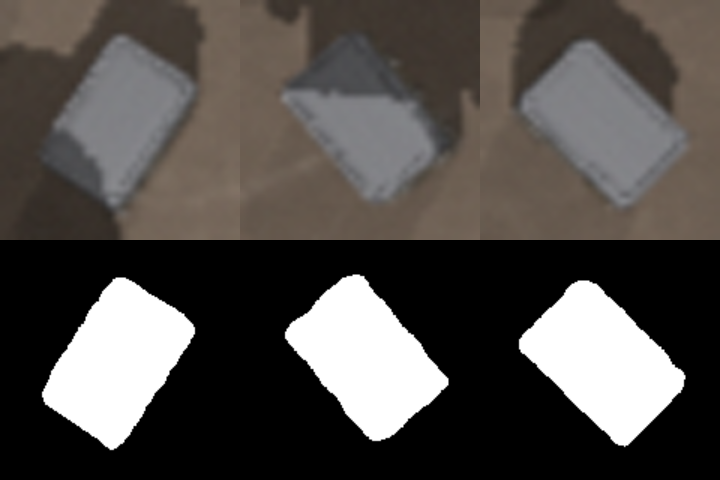

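Sizes come out at 92–93 × 61–62 mm, which matches a tin. Centres and long-axis yaw:

| Tin | x, y (m) | Yaw |
|---|---|---|
| A | (0.577, 0.025) | −34° |
| B | (0.457, 0.178) | 39° |
| C | (0.469, −0.209) | 44° |

I start with B: shift (−0.365, −0.222) in tool axes, turn −60°.

```bash
cat >> h.py <<'E'
def go(x,y,z,psi):
    """shift in tool axes and twist so that TCP is at x,y,z with tool y at world yaw psi (mod 180)"""
    s,R=pose();d=R.T@(np.array([x,y,z])-s["tcp_pos"])
    cur=np.degrees(np.arctan2(R[1,1],R[0,1]));tw=(cur-psi+90)%180-90
    print("t",round(s["t"],2),"tcp",s["tcp_pos"].round(4),"yaw",round(cur,1),"tilt",np.degrees(np.arccos(-R[2,2])).round(2),"need",d.round(4),"tw",round(tw,1),"F",np.round(s["force"],2),"op",round(s["opening"],4),"j7",round(s["joint_pos"][6],2))
E
python3 -m crank '[[-0.0625,-0.0375,0,-10,-1],[-0.125,-0.075,0,-20,-1],[-0.18,-0.11,0,-30,-1],[-0.235,-0.145,0,-40,-1],[-0.265,-0.165,0,-50,-1]]' 40
python3 -c "from h import *;go(.457,.178,.15,129)"
```

```text
t: 0.82
tcp_pos: [0.369, 0.2871, 0.2449]
orientation: [-0.0, -0.232, 0.973, -0.001]
force: [1.3, 0.3, 0.1]
opening: 0.0852
t 0.82 tcp [0.369  0.2871 0.2449] yaw 116.9 tilt 0.07 need [-0.0292 -0.137   0.095 ] tw -12.1 F [1.28 0.28 0.11] op 0.0852 j7 1.36
```

```bash

python3 -m crank '[[-0.01,-0.05,0.02,-6,-1],[-0.02,-0.1,0.04,-12,-1],[-0.029,-0.137,0.07,-12.1,-1],[-0.029,-0.137,0.095,-12.1,-1],[-0.029,-0.137,0.095,-12.1,-1]]'
python3 - <<'E'
from h import *
go(.4566,.1783,.045,129)
for n in ["scene","top"]:
    im=cams.get_image(n); cv2.imwrite(f"pics/{n}1.png",im[:,:,::-1])
E
```

```text
t: 1.45
tcp_pos: [0.455, 0.1769, 0.148]
orientation: [-0.003, -0.333, 0.943, -0.001]
force: [0.3, 0.2, 0.8]
opening: 0.0854
t 1.45 tcp [0.455  0.1769 0.148 ] yaw 128.9 tilt 0.37 need [-2.800e-03  1.000e-04  1.029e-01] tw -0.1 F [0.29 0.23 0.83] op 0.0854 j7 1.9
```

```bash
cat >> h.py <<'E'
def heft(k=1):
    for _ in range(k): cams.get_image("top")
    s,R=pose();print("heft F",np.round(s["force"],2),"tau",np.round(s["joint_torque"][[1,3,5]],2),"qv",np.abs(s["qvel"]).max().round(3),"z",s["tcp_pos"][2].round(4))
E
python3 -m crank '[[-0.003,0,0.03,0,-1],[-0.003,0,0.06,0,-1],[-0.003,0,0.085,0,-1],[-0.003,0,0.103,0,-1],[-0.003,0,0.103,0,-1]]'
python3 -m crank '[[0,0,0,0,-1],[0,0,0,0,-1]]'
python3 -c "from h import *;heft();go(.4566,.1783,.045,129)"
python3 -m crank '[[0,0,0,0,1],[0,0,0,0,1],[0,0,0,0,1],[0,0,0,0,1],[0,0,0,0,1]]' 40
python3 -c "from h import *;go(.4566,.1783,.045,129)"
```

```text
t: 2.17
tcp_pos: [0.4587, 0.1814, 0.0476]
orientation: [-0.0, -0.335, 0.942, -0.0]
force: [-0.2, 0.7, 0.3]
opening: 0.0853
t: 2.42
tcp_pos: [0.4597, 0.1822, 0.049]
orientation: [0.001, -0.335, 0.942, -0.0]
force: [0.4, 0.7, -0.2]
opening: 0.0854
heft F [ 0.31  0.48 -0.25] tau [-36.31 -17.4   -0.  ] qv 0.007 z 0.0488
t 2.48 tcp [0.4595 0.1819 0.0488] yaw 129.2 tilt 0.09 need [ 0.0046 -0.001   0.0037] tw 0.2 F [ 0.31  0.48 -0.25] op 0.0853 j7 1.93
t: 3.1
tcp_pos: [0.4603, 0.1821, 0.0495]
orientation: [0.002, -0.335, 0.942, -0.0]
force: [-0.4, -0.2, 5.7]
opening: 0.0592
t 3.1 tcp [0.4603 0.1821 0.0495] yaw 129.2 tilt 0.18 need [ 0.0053 -0.0006  0.0045] tw 0.2 F [-0.37 -0.22  5.74] op 0.0592 j7 1.93
```

```bash

python3 -m crank '[[0,0,-0.02,0,1],[0,0,-0.04,0,1],[0,0,-0.06,0,1],[0,0,-0.06,0,1],[0,0,-0.06,0,1]]'
python3 -m crank '[[0,0,0,0,1],[0,0,0,0,1],[0,0,0,0,1],[0,0,0,0,1]]'
python3 -c "from h import *;heft();heft();heft();heft();go(.4566,.1783,.049,129)"
```

```text
t: 3.72
tcp_pos: [0.4589, 0.1816, 0.1081]
orientation: [0.0, -0.335, 0.942, -0.0]
force: [0.4, -0.0, -2.5]
opening: 0.0599
t: 4.22
tcp_pos: [0.4589, 0.1816, 0.1081]
orientation: [0.0, -0.335, 0.942, -0.0]
force: [-0.3, -0.6, -2.4]
opening: 0.0595
heft F [ 0.1  -0.22 -2.89] tau [-3.597e+01 -2.048e+01  1.000e-02] qv 0.002 z 0.1081
heft F [-0.04  1.02 -3.56] tau [-3.598e+01 -2.049e+01  1.000e-02] qv 0.003 z 0.1082
heft F [-0.19  0.05 -3.61] tau [-3.599e+01 -2.050e+01  1.000e-02] qv 0.001 z 0.1082
heft F [ 0.23 -0.71 -2.54] tau [-3.600e+01 -2.051e+01  1.000e-02] qv 0.002 z 0.1082
t 4.42 tcp [0.459  0.1816 0.1082] yaw 129.2 tilt 0.03 need [ 0.004  -0.0011  0.0592] tw 0.2 F [ 0.23 -0.71 -2.54] op 0.0593 j7 1.91
```

B weighs about 2.9 N, so it is probably the middle one. I put it back and go to A.

```bash

python3 -m crank '[[0,0,0.03,0,1],[0,0,0.05,0,1],[0,0,0.0585,0,1],[0,0,0.0585,0,1],[0,0,0.0585,0,1]]'
python3 -c "from h import *;go(.4566,.1783,.0495,129)"
python3 -m crank '[[0,0,0,0,-1],[0,0,0,0,-1],[0,0,0,0,-1],[0,0,0,0,-1]]'
python3 -c "from h import *;go(.4566,.1783,.15,129)"
python3 -m crank '[[0,0,-0.04,0,-1],[0,0,-0.1,0,-1],[0,0,-0.12,0,-1],[0,0,-0.12,0,-1]]'
python3 -c "from h import *;go(.577,.0251,.165,56.1);im=cams.get_image('top');cv2.imwrite('pics/t2.png',im[:,:,::-1])"
```

```text
t: 5.05
tcp_pos: [0.4596, 0.1819, 0.0502]
orientation: [0.001, -0.335, 0.942, -0.0]
force: [-0.1, 0.0, -3.1]
opening: 0.0598
t 5.05 tcp [0.4596 0.1819 0.0502] yaw 129.2 tilt 0.11 need [ 0.0046 -0.0009  0.0007] tw 0.2 F [-0.11  0.01 -3.12] op 0.0598 j7 1.93
t: 5.55
tcp_pos: [0.4597, 0.182, 0.0503]
orientation: [0.001, -0.335, 0.942, -0.0]
force: [-0.3, -0.2, -0.4]
opening: 0.0854
t 5.55 tcp [0.4597 0.182  0.0503] yaw 129.2 tilt 0.13 need [ 0.0045 -0.0009 -0.0997] tw 0.2 F [-0.32 -0.17 -0.36] op 0.0854 j7 1.93
t: 6.05
tcp_pos: [0.4608, 0.1824, 0.1722]
orientation: [0.003, -0.335, 0.942, 0.0]
force: [1.0, -0.1, -0.0]
opening: 0.0852
t 6.05 tcp [0.4608 0.1824 0.1722] yaw 129.2 tilt 0.4 need [ 0.0094 -0.1953  0.0075] tw 73.1 F [ 1.03 -0.11 -0.03] op 0.0852 j7 1.89
```

```bash

python3 -m crank '[[0.002,-0.05,0,10.5,-1],[0.004,-0.1,0,21,-1],[0.009,-0.15,0,31.5,-1],[0.009,-0.195,0,42,-1],[0.009,-0.195,0,52.5,-1]]'
python3 -c "from h import *;go(.577,.0251,.12,56.1)"
```

```text
t: 6.72
tcp_pos: [0.576, 0.0192, 0.1681]
orientation: [0.0, 0.123, 0.992, -0.002]
force: [0.4, -0.1, -0.1]
opening: 0.0854
t 6.72 tcp [0.576  0.0192 0.1681] yaw 75.9 tilt 0.2 need [0.0005 0.0061 0.0481] tw 19.8 F [ 0.37 -0.09 -0.12] op 0.0854 j7 1.42
```

```bash

python3 -m crank '[[0,0,0,10.5,-1],[0,0,0,20.5,-1],[0,0,0,20.5,-1]]'
python3 -c "from h import *;go(.577,.0251,.047,56.1)"
```

```text
t: 7.1
tcp_pos: [0.5747, 0.0192, 0.1657]
orientation: [-0.001, 0.297, 0.955, -0.003]
force: [0.3, 0.3, -0.3]
opening: 0.0856
t 7.1 tcp [0.5747 0.0192 0.1657] yaw 55.5 tilt 0.37 need [0.0013 0.007  0.1187] tw -0.6 F [ 0.29  0.26 -0.25] op 0.0856 j7 1.1
```

```bash

python3 -m crank '[[0.001,0.007,0.04,-0.6,-1],[0.001,0.007,0.065,-0.6,-1],[0.001,0.007,0.065,-0.6,-1]]'
python3 -c "from h import *;go(.577,.0251,.047,56.1)"
```

```text
t: 7.48
tcp_pos: [0.5747, 0.0254, 0.0975]
orientation: [-0.005, 0.291, 0.957, -0.004]
force: [-0.4, 0.6, 0.3]
opening: 0.0854
t 7.47 tcp [0.5747 0.0254 0.0975] yaw 56.2 tilt 0.73 need [-0.0024  0.0015  0.0505] tw 0.1 F [-0.43  0.57  0.3 ] op 0.0854 j7 1.13
```

```bash

python3 -m crank '[[-0.002,0.001,0.025,0,-1],[-0.002,0.001,0.05,0,-1],[-0.002,0.001,0.05,0,-1]]'
python3 -m crank '[[0,0,0,0,1],[0,0,0,0,1],[0,0,0,0,1],[0,0,0,0,1],[0,0,0,0,1]]' 40
python3 -c "from h import *;go(.577,.0251,.047,56.1)"
python3 -m crank '[[0,0,-0.02,0,1],[0,0,-0.04,0,1],[0,0,-0.06,0,1],[0,0,-0.06,0,1],[0,0,-0.06,0,1]]'
python3 -m crank '[[0,0,0,0,1],[0,0,0,0,1],[0,0,0,0,1],[0,0,0,0,1]]'
python3 -c "from h import *;heft();heft();heft();heft();heft();go(.577,.0251,.047,56.1)"
```

```text
t: 7.85
tcp_pos: [0.575, 0.0248, 0.0465]
orientation: [-0.006, 0.29, 0.957, -0.005]
force: [0.0, 0.7, 0.1]
opening: 0.0855
t: 8.48
tcp_pos: [0.5767, 0.025, 0.0484]
orientation: [-0.005, 0.29, 0.957, -0.004]
force: [-0.6, -0.8, 5.8]
opening: 0.0593
t 8.47 tcp [0.5767 0.025  0.0484] yaw 56.3 tilt 0.7 need [-0.0001  0.0003  0.0014] tw 0.2 F [-0.59 -0.77  5.75] op 0.0593 j7 1.16
t: 9.1
tcp_pos: [0.5765, 0.0253, 0.1074]
orientation: [-0.006, 0.29, 0.957, -0.004]
force: [-0.4, 0.7, -0.7]
opening: 0.0593
t: 9.6
tcp_pos: [0.5765, 0.0253, 0.1073]
orientation: [-0.006, 0.29, 0.957, -0.004]
force: [-0.0, -0.0, -1.0]
opening: 0.0597
heft F [ 0.03  0.32 -1.15] tau [-42.13 -20.43   0.07] qv 0.002 z 0.1074
heft F [ 0.05 -0.51 -1.58] tau [-42.14 -20.44   0.07] qv 0.002 z 0.1075
heft F [-0.43  0.32 -0.65] tau [-42.15 -20.45   0.06] qv 0.001 z 0.1075
heft F [-0.56  0.34 -1.34] tau [-42.16 -20.45   0.06] qv 0.003 z 0.1075
heft F [ 0.51  0.15 -0.43] tau [-42.17 -20.46   0.06] qv 0.002 z 0.1075
t 9.85 tcp [0.5766 0.0253 0.1075] yaw 56.3 tilt 0.79 need [-0.001   0.0008  0.0605] tw 0.2 F [ 0.51  0.15 -0.43] op 0.0596 j7 1.13
```

A weighs about 1.0 N and looks lightest. A ≈ 1, B ≈ 2.9 and the 1.1 N spacing make C the heaviest. I'll check that when C is lifted, where a mistake can still be undone. Now I re-measure B before stacking.

```bash

python3 - <<'E'
from h import *
im=cams.get_image("top")
r=lid(im,proj("top",(.457,.178,.073)));print(*r[:4])
r2=lid(im,proj("top",(.469,-.209,.073)));print(*r2[:4])
x,y=r[0];go(x,y,.2,129.2);go(x,y,.2,129.2-180)
s=cams.get_image("scene")[150:300,150:350]
a=np.hstack([cv2.resize(im[130:260,160:330],(400,306)),cv2.resize(s,(400,306))]);cv2.imwrite("pics/t3.png",a[:,:,::-1])
E
```

```text
[0.4571 0.1793] 37.3 92.1 60.9
[ 0.4688 -0.2087] 44.0 92.4 61.8
t 9.9 tcp [0.5766 0.0253 0.1075] yaw 56.3 tilt 0.79 need [ 0.1856  0.0608 -0.0917] tw -72.9 F [-0.04  0.47 -0.75] op 0.0596 j7 1.13
t 9.9 tcp [0.5766 0.0253 0.1075] yaw 56.3 tilt 0.79 need [ 0.1856  0.0608 -0.0917] tw -72.9 F [-0.04  0.47 -0.75] op 0.0596 j7 1.13
```

View pics/t3.png

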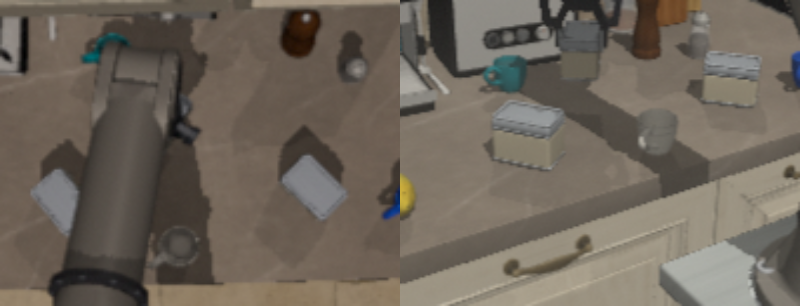

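B's lid shows in the top view, partly hidden by the forearm, and its position agrees with the first measurement within about 1 mm. The jaws gave its yaw as 39.2° and its short-axis position, so my target is (0.4564, 0.1790), tool yaw 129.2°.

```bash

python3 -m crank '[[0,0,-0.05,0,1],[0.03,0.01,-0.092,-10,1],[0.08,0.026,-0.092,-20,1],[0.13,0.043,-0.092,-30,1],[0.186,0.061,-0.092,-40,1]]'
python3 -m crank '[[0,0,0,-10,1],[0,0,0,-20,1],[0,0,0,-30,1],[0,0,0,-30,1]]'
python3 -c "from h import *;go(.4564,.1790,.165,129.2)"
```

```text
t: 10.58
tcp_pos: [0.4562, 0.1805, 0.2007]
orientation: [-0.006, -0.057, 0.998, -0.002]
force: [1.3, 1.5, -1.3]
opening: 0.0593
t: 11.08
tcp_pos: [0.4561, 0.1803, 0.2008]
orientation: [-0.006, -0.313, 0.95, -0.0]
force: [0.3, 0.4, -1.1]
opening: 0.0593
t 11.07 tcp [0.4561 0.1803 0.2008] yaw 126.4 tilt 0.7 need [ 0.0002 -0.0013  0.0358] tw -2.8 F [ 0.35  0.43 -1.11] op 0.0593 j7 1.86
```

```bash

python3 -m crank '[[0,-0.001,0.03,-2.8,1],[0,-0.001,0.06,-2.8,1],[0,-0.001,0.066,-2.8,1],[0,-0.001,0.066,-2.8,1],[0,-0.001,0.066,-2.8,1]]'
python3 - <<'E'
from h import *
go(.4564,.1790,.135,129.2)
s=cams.get_image("scene")
# project expected edges: lower tin corners and upper tin corners (assuming aligned)
u,v=proj("scene",(.456,.179,.08)).astype(int)
c=cv2.resize(s[v-45:v+30,u-50:u+50],(800,600),interpolation=cv2.INTER_CUBIC);cv2.imwrite("pics/s4.png",c[:,:,::-1]);print(u,v)
E
```

```text
t: 11.7
tcp_pos: [0.4571, 0.1797, 0.1362]
orientation: [-0.005, -0.335, 0.942, -0.0]
force: [-0.3, -0.0, -1.1]
opening: 0.0593
t 11.7 tcp [0.4571 0.1797 0.1362] yaw 129.2 tilt 0.53 need [ 0.001  -0.      0.0012] tw -0.0 F [-0.34 -0.02 -1.1 ] op 0.0593 j7 1.92
214 203
```

View pics/s4.png

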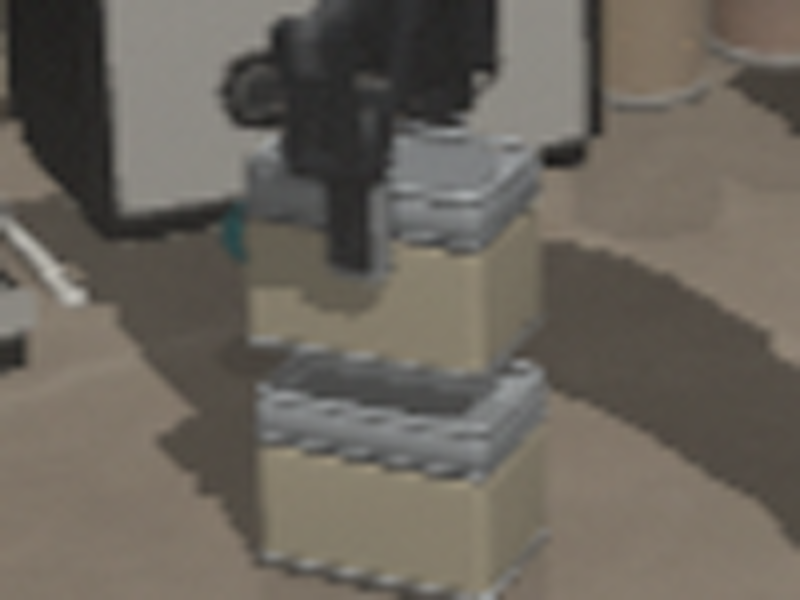

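The upper tin's body spans x 247–541, with its front corner at 487. The lower spans 260–547, with its corner at 490. I compare these with projections of an aligned pair.

```bash

python3 - <<'E'
from h import *
s,R=pose();u0,v0=214-50,203-45
def P(X): p=proj("scene",X);return (((p-[u0,v0])+.5)*8-.5).round(0)
for nm,c,z0 in [("up",s["tcp_pos"][:2],s["tcp_pos"][2]-.0484),("lo",np.array([.4564,.1790]),0)]:
    for z in (.008,.06):
        ex=-R[:2,0];ey=R[:2,1]
        print(nm,z,[P(np.r_[c+i*.046*ex+j*.03*ey,z0+z]).tolist() for i,j in((1,1),(-1,1),(-1,-1),(1,-1))])
d=np.r_[R[:2,0]*.001,0];print("1mm tool x ->px*8",(P([.456,.179,.05]+10*d)-P([.456,.179,.05]))/10)
d=np.r_[R[:2,1]*.001,0];print("1mm tool y",(P([.456,.179,.05]+10*d)-P([.456,.179,.05]))/10)
E
```

```text
up 0.008 [[249.0, 339.0], [488.0, 380.0], [554.0, 313.0], [323.0, 275.0]]
up 0.06 [[243.0, 204.0], [486.0, 243.0], [553.0, 180.0], [319.0, 144.0]]
lo 0.008 [[261.0, 557.0], [494.0, 601.0], [557.0, 527.0], [333.0, 485.0]]
lo 0.06 [[255.0, 429.0], [492.0, 472.0], [557.0, 401.0], [329.0, 362.0]]
1mm tool x ->px*8 [2.5 0.5]
1mm tool y [-1.2  1.2]
```

The predictions agree within about 3 px at 8× zoom, which is 1 mm or less. I lower it with a 0.5 mm x correction.

```bash

python3 -m crank '[[0.0005,0,0.006,0,1],[0.0005,0,0.011,0,1],[0.0005,0,0.012,0,1],[0.0005,0,0.012,0,1]]'
python3 -c "from h import *;go(.4567,.1793,.1184,129.2);heft()"
python3 -m crank '[[0,0,0.003,0,1],[0,0,0.005,0,1],[0,0,0.006,0,1],[0,0,0.006,0,1]]'
python3 -c "from h import *;go(.4567,.1793,.1184,129.2);heft()"
```

```text
t: 12.25
tcp_pos: [0.4564, 0.1792, 0.124]
orientation: [-0.005, -0.335, 0.942, -0.0]
force: [-0.5, -0.2, -2.3]
opening: 0.0598
t 12.25 tcp [0.4564 0.1792 0.124 ] yaw 129.2 tilt 0.56 need [-0.0003 -0.0001  0.0055] tw -0.0 F [-0.47 -0.17 -2.29] op 0.0598 j7 1.93
heft F [-0.26 -0.03 -1.55] tau [-34.44 -20.3    0.06] qv 0.005 z 0.1241
t: 12.8
tcp_pos: [0.4566, 0.1792, 0.1186]
orientation: [-0.005, -0.335, 0.942, 0.0]
force: [-1.5, -1.3, 2.7]
opening: 0.0594
t 12.8 tcp [0.4566 0.1792 0.1186] yaw 129.2 tilt 0.53 need [-0.0001 -0.      0.0002] tw -0.0 F [-1.54 -1.27  2.7 ] op 0.0594 j7 1.93
heft F [-2.51 -1.44  3.44] tau [-32.31 -19.48  -0.62] qv 0.002 z 0.1186
```

It has reached seat depth (TCP 0.1186 against 0.1184 expected) with 3 N of push, so I release and retreat.

```bash

python3 -m crank '[[0,0,-0.0005,0,1],[0,0,-0.0005,0,-1],[0,0,-0.0005,0,-1],[0,0,-0.0005,0,-1],[0,0,-0.0005,0,-1]]'
python3 -m crank '[[0,0,-0.02,0,-1],[0,0,-0.05,0,-1],[0,0,-0.1,0,-1],[0,0,-0.1,0,-1],[0,0,-0.1,0,-1]]'
python3 -c "from h import *;go(.4688,-.2087,.2,134);go(.4688,-.2087,.2,-46)"
```

```text
t: 13.48
tcp_pos: [0.4566, 0.1792, 0.1191]
orientation: [-0.005, -0.335, 0.942, 0.0]
force: [-0.1, -1.7, 0.5]
opening: 0.0856
t: 14.1
tcp_pos: [0.4572, 0.1795, 0.2187]
orientation: [-0.005, -0.335, 0.942, 0.0]
force: [-0.4, -0.1, -0.7]
opening: 0.0855
t 14.1 tcp [0.4572 0.1795 0.2187] yaw 129.2 tilt 0.55 need [ 0.2361 -0.3082  0.0198] tw -4.8 F [-0.4  -0.06 -0.65] op 0.0855 j7 1.9
t 14.1 tcp [0.4572 0.1795 0.2187] yaw 129.2 tilt 0.55 need [ 0.2361 -0.3082  0.0198] tw -4.8 F [-0.4  -0.06 -0.65] op 0.0855 j7 1.9
```

```bash

python3 -m crank '[[0.036,-0.047,0,-1,-1],[0.072,-0.094,0,-2,-1],[0.108,-0.14,0,-3,-1],[0.144,-0.187,0,-4,-1],[0.18,-0.235,0,-4.8,-1]]'
python3 -c "from h import *;go(.4688,-.2087,.18,134)"
```

```text
t: 14.72
tcp_pos: [0.4649, -0.1177, 0.218]
orientation: [-0.006, -0.375, 0.927, 0.001]
force: [0.7, -0.4, 1.0]
opening: 0.0858
t 14.72 tcp [ 0.4649 -0.1177  0.218 ] yaw 134.1 tilt 0.7 need [ 0.0601 -0.0683  0.0381] tw 0.1 F [ 0.73 -0.39  1.03] op 0.0858 j7 2.64
```

```bash

python3 -m crank '[[0.03,-0.034,0.02,0,-1],[0.06,-0.068,0.04,0,-1],[0.06,-0.068,0.08,0,-1],[0.06,-0.068,0.11,0,-1],[0.06,-0.068,0.11,0,-1]]'
python3 - <<'E'
from h import *
go(.4688,-.2087,.047,134)
s=cams.get_image("scene");t=cams.get_image("top")
r=lid(t,proj("top",(.457,.179,.143)),z=.143);print(*r[:4])
u,v=proj("scene",(.456,.179,.08)).astype(int)
c=np.hstack([cv2.resize(s[v-40:v+35,u-37:u+38],(400,400),interpolation=2),cv2.resize(t[185:245,150:210],(400,400),interpolation=2)]);cv2.imwrite("pics/s5.png",c[:,:,::-1])
E
```

```text
t: 15.35
tcp_pos: [0.4644, -0.2071, 0.1045]
orientation: [-0.01, -0.375, 0.927, 0.004]
force: [0.8, 0.1, 1.0]
opening: 0.0856
t 15.35 tcp [ 0.4644 -0.2071  0.1045] yaw 134.0 tilt 1.19 need [-0.0029 -0.0051  0.0574] tw 0.0 F [0.83 0.13 1.01] op 0.0856 j7 2.92
[0.4563 0.1788] 39.1 93.5 61.1
```

View pics/s5.png

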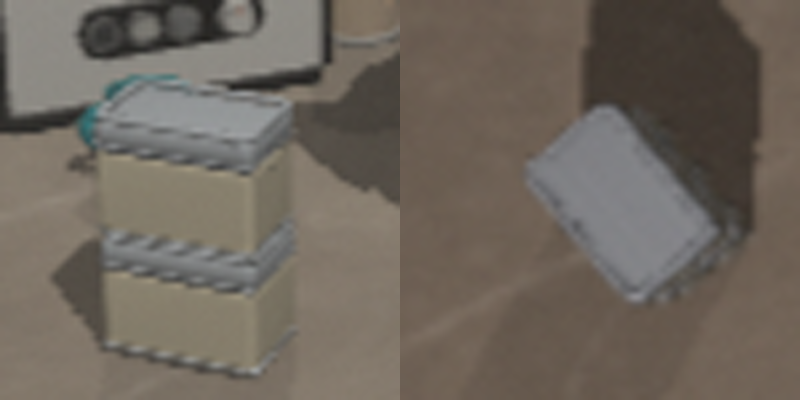

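The pile is squarely nested. The upper lid, cast at z = 0.143, is at (0.456, 0.179), yaw 39.1°, size 93.5 × 61, and no gap shows above the lower rim. Now I take C.

```bash

python3 -m crank '[[-0.003,-0.005,0,0,-1],[-0.003,-0.005,0.02,0,-1],[-0.003,-0.005,0.04,0,-1],[-0.003,-0.005,0.057,0,-1],[-0.003,-0.005,0.057,0,-1]]'
python3 -c "from h import *;go(.4688,-.2087,.047,134)"
python3 -m crank '[[0,0,0,0,1],[0,0,0,0,1],[0,0,0,0,1],[0,0,0,0,1],[0,0,0,0,1]]' 60
python3 -c "from h import *;go(.4688,-.2087,.047,134)"
python3 -m crank '[[0,0,-0.02,0,1],[0,0,-0.04,0,1],[0,0,-0.06,0,1],[0,0,-0.06,0,1],[0,0,-0.06,0,1]]'
python3 -m crank '[[0,0,0,0,1],[0,0,0,0,1],[0,0,0,0,1],[0,0,0,0,1]]'
python3 -c "from h import *;heft();heft();heft();heft();heft();go(.4688,-.2087,.19,134)"
```

```text
t: 16.08
tcp_pos: [0.472, -0.2097, 0.0503]
orientation: [-0.007, -0.375, 0.927, 0.002]
force: [-0.4, -0.1, 0.4]
opening: 0.0852
t 16.07 tcp [ 0.472  -0.2097  0.0503] yaw 134.1 tilt 0.84 need [0.0016 0.003  0.0033] tw 0.1 F [-0.4  -0.11  0.43] op 0.0852 j7 2.95
t: 16.7
tcp_pos: [0.4724, -0.2095, 0.0512]
orientation: [-0.007, -0.375, 0.927, 0.002]
force: [-1.2, 1.5, 6.1]
opening: 0.0593
t 16.7 tcp [ 0.4724 -0.2095  0.0512] yaw 134.1 tilt 0.78 need [0.002  0.0031 0.0043] tw 0.1 F [-1.23  1.47  6.09] op 0.0593 j7 2.95
t: 17.32
tcp_pos: [0.4723, -0.2089, 0.1099]
orientation: [-0.007, -0.375, 0.927, 0.003]
force: [0.9, 1.2, -4.1]
opening: 0.0592
t: 17.82
tcp_pos: [0.4723, -0.209, 0.1099]
orientation: [-0.007, -0.375, 0.927, 0.003]
force: [0.2, 0.2, -4.8]
opening: 0.0591
heft F [ 0.17  0.04 -4.95] tau [-37.74 -21.09   0.09] qv 0.003 z 0.1099
heft F [ 0.15  0.15 -4.92] tau [-37.76 -21.11   0.09] qv 0.002 z 0.11
heft F [-1.01  0.51 -5.03] tau [-37.77 -21.12   0.09] qv 0.002 z 0.11
heft F [-0.66  0.07 -4.93] tau [-37.78 -21.12   0.09] qv 0.002 z 0.11
heft F [-0.08 -0.51 -4.88] tau [-37.78 -21.13   0.09] qv 0.001 z 0.11
t 18.07 tcp [ 0.4723 -0.2089  0.11  ] yaw 134.1 tilt 0.9 need [ 0.0033  0.0035 -0.0799] tw 0.1 F [-0.08 -0.51 -4.88] op 0.0591 j7 2.91
```

C weighs about 4.9 N, so it is the heaviest and the order is confirmed. I raise it to about 14 cm clear and hold still.

```bash

python3 -m crank '[[0,0,-0.02,0,1],[0,0,-0.04,0,1],[0,0,-0.06,0,1],[0,0,-0.08,0,1],[0,0,-0.08,0,1]]'
python3 -m crank '[[0,0,0,0,1],[0,0,0,0,1],[0,0,0,0,1],[0,0,0,0,1],[0,0,0,0,1]]'
python3 -c "
from h import *
heft();go(.4688,-.2087,.19,134)
s=cams.get_image('scene');t=cams.get_image('top');print(lid(t,proj('top',(.457,.179,.143)),z=.143)[:4])
cv2.imwrite('pics/s6.png',np.hstack([s[100:300,120:400],t[100:300,100:380]])[:,:,::-1])"
```

```text
t: 18.7
tcp_pos: [0.4748, -0.2097, 0.1916]
orientation: [-0.006, -0.375, 0.927, 0.001]
force: [-0.8, 0.6, -4.6]
opening: 0.0594
t: 19.32
tcp_pos: [0.4748, -0.2097, 0.1914]
orientation: [-0.006, -0.375, 0.927, 0.001]
force: [0.6, 0.3, -4.6]
opening: 0.0593
heft F [ 0.58 -0.38 -4.65] tau [-35.77 -23.49   0.07] qv 0.002 z 0.1915
t 19.38 tcp [ 0.4748 -0.2097  0.1915] yaw 134.1 tilt 0.68 need [0.0036 0.0048 0.0015] tw 0.1 F [ 0.58 -0.38 -4.65] op 0.0595 j7 2.87
(array([0.4563, 0.1789]), 39.3, 93.2, 61.2)
```

View pics/s6.png

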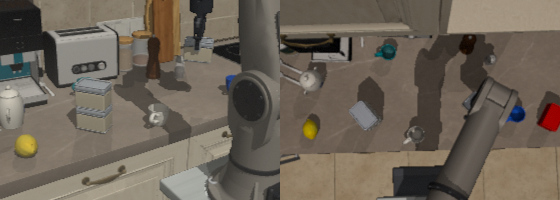

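The pile stands nested (crop left, about (93,105)). C is held up clear at about (198,50), and everything else is where it was.

```bash
python3 -c "from cell import order;print(order.sign_off())"
```

```text
the job is handed in; nothing more can be done
None
```

I lifted all three tins, stacked the lightest on the middle-weight one, and handed in at about 19.5 s while holding up the heaviest. My checks passed, but no verdict was given.

- **Weights:** The centre-back tin weighed about 1.0 N, the left one about 2.9 N and the right one about 4.9 N. I stacked before weighing the right-hand tin, because the first two weights and the spacing you gave already made it the heaviest. Lifting it confirmed that.
- **Stack:** The lightest tin seated at the expected depth, with the tool at 0.1186 m against 0.1184 m. After release, the camera put its lid at (0.456, 0.179), turned 39.3°. The middle tin was estimated at (0.4564, 0.1790) and 39.2°, so they agree within 1 mm. No gap shows at the rim, and the position was the same when I looked again later.
- **Heaviest tin:** It is held upright, with the gripper tilted less than 1°, and still. Its underside is about 14 cm above the worktop at x = 0.47, touching nothing else.
- **Other things:** Nothing else looked moved in the last pictures, but I checked that by eye only. The wrist force reading jittered by about 0.5 N, well under the gaps between the tins.

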